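Make up a tray of dryer balls on the packing scale

ROBOT

A 6-joint arm with a two-finger parallel gripper is mounted at the origin on the work surface. World frame = base frame: x ahead of the robot, y to its left, z up, the work surface at z = 0. Lengths are in mm, angles in rad, forces in N, time in s.
With the tool pointing down it reaches from about 350 to 775 mm from the base axis. Payload 7.3 kg.
Tool frame: the origin (TCP) lies on the centre line of the jaws, within the pads' length; the fingertips stand 17 mm ahead of it and the grasp point (between the pads) lies 2 mm behind it; z points along the fingers, y is the line along which they close (so a half turn about z gives the same grasp; the last joint's range is limited). The gripper opens to 92 mm and grips with 3 to 60 N. Pads are 19 mm wide; open, the fingers measure 130 mm over their backs; the gripper's body (75 mm by 190 mm) begins 47 mm behind the grasp point.
Start: joints at [-1.317, 0.342, 1.524, -0, 1.275, -0.146], TCP at [204.371, -483.607, 243.741] pointing down, gripper open.
Joint ranges: [-2.53, 2.53], [-0.77, 2.02], [0.04, 2.7], [-1, 4.14], [0.28, 2.66], [-3.11, 3.11]. Speed limits (rad/s): [2.57, 2.57, 3.14, 3.14, 3.14, 3.14].

INTERFACE

Orientations are given as [roll, pitch, yaw] about the fixed x, y, z axes, in that order (R = Rz(yaw) Ry(pitch) Rx(roll)).
In Python, from plant import bot gives the robot as it stands. The module is installed in compiled form; this text tells all that it offers.
- The arm moves only by the shell command python3 -m pendant 'ROWS'. ROWS is JSON, a list of rows, each a list of 3 entries, a list of its own where there are three numbers: the shift along the world's x, y, z as a fraction of full scale, then the turn, a rotation vector about the world's x, y, z as a fraction of full scale, then the opening, from -1 (shut) to 1 (fully open), so that 0 is half open. In form: [[[tx, ty, tz], [rx, ry, rz], claw], ...]. A call has exactly 10 rows; each row shifts and turns the commanded pose from where the row before left it; what a row does not reach is not made up. Full scale, the value 1, is 30 mm for a shift and 0.12 rad for a turn. A row lasts 1/12 s, in which the tool goes at most 41.7 mm and 7.16 degrees, less where a joint would pass 70% of its speed; a pose out of reach is approached as far as the arm can. A call with a number of a shift or a turn outside -1 to 1 is refused whole. A call with a gripper value outside its range is refused whole. The fingers move at their own pace and stop on an object; the grip force is fixed at half the most. Time passes only in rows, so rows that do not move let the fingers close, or fill a call up. It gives the time, the measured TCP pose, the force, the opening and the grip force at its end, in the units of the state.
- bot.get_obs(): the state, without advancing time (a new reading comes with each control period).
- bot.capture(name): name is "side" or "top"; returns the picture (384x512x3 uint8, blue, green, red); there is no depth.
- bot.camera_params(name): a dict with "fovy" (degrees; the focal length in pixels is half the picture's height over the tangent of half this angle, whatever the lens; pixels are square), "cx", "cy" (the principal point, pixels), "camera_from_world" (4x4, takes a point from world to camera coordinates). Camera axes: x right, y down, z forward; pixel columns grow to the right and rows downward; lengths in mm; the calibration is good to about 2 mm. A picture is of the moment at which its call begins. camera_params takes no time and is no camera call.
- bot.close_job(): hands the job in; it is judged then, once.
The state is a dict: "time": time; "joint_positions": joint angles; "dq": joint speeds; "tau": joint torques, N m; "tool_pos": TCP position; "tcp_rot": TCP orientation; "contact_force": force on the tool from outside, world axes, zero at the start; "moment": the same for the moment, N m; "grip_width": finger opening in mm; "finger_force": force on a finger pad.
Only numpy, scipy, OpenCV 4.12 (cv2) and the standard library are available. Lean on these libraries where they do the work, as an engineer would, in place of code of your own. Each camera call takes 0.05 s, during which the arm holds its last target. There are 200 camera calls.

TASK

In the stockroom, make up one tray of felt dryer balls. First seat the white dimpled tray flat on the packing scale so that the scale's two pegs come up through the tray's two holes; then set every ball in a dimple of its own, both the ones lying about and the one at the bottom of the tall tip-out bin, which you get by tipping the bin towards its catch tray and letting the bin swing back upright afterwards. When all the balls sit in their dimples, press the button on the scale, and leave the tape roll and the bottle where they stand.

Things in the scene. Friction and masses are not known exactly. Their poses are not given: they have to be found in the camera images.
- scale_seat (a point): Packing scale, fixed: grey housing with a 160 x 184 mm steel platform. The point is the centre of the platform's top, 50 mm above the bench; z up, -x towards its console. Two tapered pegs (11 mm thick at the foot, 4 mm at the top, 18 mm tall) at x = +-67 mm, y = 0. Around it, 85 mm above the bench: a console (x -142 to -88), a rear wall (x +88) and side walls (y +-97 to +-102) with 44 mm finger gaps centred at x = +-38.
- tray_handle (a point): White dimpled tray, loose, 0.35 kg, plate 160 (x) x 184 (y) x 12 mm with an arched handle. The point is the middle of the handle's bar (90 mm along x, 12 mm thick in y, 14 mm high, 26 mm gap under it), 45 mm above the plate's underside; z up. Two holes, 13.5 mm across, at x = +-67 mm, y = 0. It fits either way round; seated, this point is 45 mm above scale_seat.
- dimple0 (a point): Dimple of the tray at tray x = -38, y = -66 mm from the tray's middle (moves with the tray). The point is where the centre of a ball seated in it lies, 23 mm above the plate's top face (a ball sinks 7 mm).
- dimple1 (a point): Dimple of the tray at tray x = -38, y = 66 mm from the tray's middle (moves with the tray). The point is where the centre of a ball seated in it lies, 23 mm above the plate's top face (a ball sinks 7 mm).
- dimple2 (a point): Dimple of the tray at tray x = 38, y = -66 mm from the tray's middle (moves with the tray). The point is where the centre of a ball seated in it lies, 23 mm above the plate's top face (a ball sinks 7 mm).
- dimple3 (a point): Dimple of the tray at tray x = 38, y = 66 mm from the tray's middle (moves with the tray). The point is where the centre of a ball seated in it lies, 23 mm above the plate's top face (a ball sinks 7 mm).
- ball1_center (a point): Centre of a pale felt ball, 60 mm across, 0.045 kg; it rolls but soon stops. Starts in the catch tray. May be absent.
- ball2_center (a point): Centre of another such ball; starts in the catch tray. May be absent.
- ball3_center (a point): Centre of another such ball; starts on the open bench beyond the scale and tray. May be absent.
- ball4_center (a point): Centre of another such ball, always there; starts at the bottom of the tall bin, its top 120 mm below the bin's rim, too deep to grip.
- station: Cardboard catch tray with the tip-out bin at its +y end, fixed to the bench. Origin at the middle of the catch tray's underside. The catch tray is 210 (x) x 180 (y) mm, floor 4 mm thick, lips 20 mm high over the bench on three sides and a 34 mm stop board on the -y side; the last 40 mm of floor by the bin slope up to it so that balls roll clear.
- bin_pivot (a point): Pivot of the bin, 125 mm above the bench, 165 mm to +y of the station's origin, same axes. The bin is a grey open square tube, 84 x 84 mm outside, walls and floor 5 mm, on an axle along x between two posts (x = +-52 mm). Upright it reaches from 90 mm below to 95 mm above the pivot (rim 220 mm above the bench); its outer face to push on is 42 mm to +y.
- bin (a joint): Tilt of the bin, rad: 0 upright, grows as its mouth tips to the station's -y over the catch tray, at most 1.85. The ball rolls out once it is well past 1.6. A weak spring (about 0.3 N m at the most) brings it back upright when it is let go.
- count (a joint): Travel of the scale's push button, m: 0 released, 0.006 fully down (5 N); it springs back. It counts as pressed past 0.004.
- count_top (a point): Centre of the button's top face (round, white, 32 mm across, in a 48 mm collar), on the console, 115 mm to -x and 35 mm to -y of the scale's seat point.
- tape: Bystander: roll of packing tape, 100 mm across and 48 mm high, standing on its flat side. Origin at its underside.
- cleaner: Bystander: white bottle, 64 mm across, 170 mm tall. Origin at its underside.
Mind the look-alikes: they are no part of the job. Leave any blue or pink look-alike of the part that bears ball4_center alone. Leave any blue or purple look-alike of the part that bears ball1_center alone.

How it is judged (in metres and radians):
On the way, in this order (a step that is already met when the one before it is completed fails the run):
1. the tray is seated on the scale, over both pegs (horizontal distance between tray_handle and scale_seat below 0.006 m and z of tray_handle in the frame of scale_seat between 0.041 and 0.049 m and angle between tray_handle's own z axis and vertical below 0.05 rad and angle between the x axis of tray_handle and the x axis of scale_seat, either way round below 0.08 rad), for 0.2 s.
2. every ball sits in a dimple of the seated tray (all of step 1 and (distance between ball1_center and dimple0 below 0.008 m or distance between ball1_center and dimple1 below 0.008 m or distance between ball1_center and dimple2 below 0.008 m or distance between ball1_center and dimple3 below 0.008 m) and (distance between ball2_center and dimple0 below 0.008 m or distance between ball2_center and dimple1 below 0.008 m or distance between ball2_center and dimple2 below 0.008 m or distance between ball2_center and dimple3 below 0.008 m) and (distance between ball3_center and dimple0 below 0.008 m or distance between ball3_center and dimple1 below 0.008 m or distance between ball3_center and dimple2 below 0.008 m or distance between ball3_center and dimple3 below 0.008 m) and (distance between ball4_center and dimple0 below 0.008 m or distance between ball4_center and dimple1 below 0.008 m or distance between ball4_center and dimple2 below 0.008 m or distance between ball4_center and dimple3 below 0.008 m) and linear speed of each of ball1, ball2, ball3, ball4 below 0.03 m/s), for 0.3 s.
3. the scale's button is pressed (value of joint count above 0.004 m), for 0.05 s.
At the end, for the whole second after the job is handed in: Tray seated on the scale (middle within 6 mm, flat within 4 mm of its height, in line within 0.08 rad, either way round), every ball that is there within 8 mm of the seated place of a dimple and at rest, the bin back upright (under 0.15 rad) and the button released (all of step 2 and value of joint bin below 0.15 rad and value of joint count below 0.002 m); the robot touches nothing.
It fails at once if the tape roll is shoved more than 4 cm or knocked over (distance of tape from where it was at the start of the episode above 0.04 m or angle between tape's own z axis and vertical above 0.5 rad).
It fails at once if the bottle is shoved more than 4 cm or knocked over (distance of cleaner from where it was at the start of the episode above 0.04 m or angle between cleaner's own z axis and vertical above 0.5 rad).
Of ball1, ball2, ball3 only 2 to 3 are there at a start; the rules pass over those that are not, and their reading is None.
At some moment in a run one of ball1, ball2 may be knocked a few centimetres aside while the robot is not near it.
Once in a run the grip may slacken for a moment while it holds something.
It also fails if it takes over 210 s, if anything falls off the work surface, if the arm or the gripper's body presses on something with over 40 N, if the wrist force passes 120 N, or if a joint passes its speed limit or range.

## Working session

There is one attempt and no reset: what is moved stays moved. The work goes in short steps, Python scripts to look and compute and a shell command to move; the robot and the scene stay as the last step left them, time stands still between calls to the robot, and variables do not carry over. Pictures are saved under pics/ and viewed, at most 14 in all, crops included, and the job is handed in when it is done.

```bash
mkdir -p pics; cat > h.py <<'E'
import numpy as np, cv2
from plant import bot
def K(n):
    p=bot.camera_params(n); f=192/np.tan(np.radians(p['fovy'])/2)
    return f,p['cx'],p['cy'],np.array(p['camera_from_world'])
def ray(n,u,v):
    f,cx,cy,T=K(n); d=T[:3,:3].T@np.array([(u-cx)/f,(v-cy)/f,1]); return -T[:3,:3].T@T[:3,3],d
def onz(n,u,v,z):
    o,d=ray(n,u,v); return o+d*(z-o[2])/d[2]
def proj(n,P):
    f,cx,cy,T=K(n); c=T[:3,:3]@np.array(P,float)+T[:3,3]; return np.round([f*c[0]/c[2]+cx,f*c[1]/c[2]+cy],1)
def two(a,b):
    (o,d),(p,e)=ray('top',*a),ray('side',*b)
    s=np.linalg.lstsq(np.c_[d,-e],p-o,rcond=None)[0]; x,y=o+s[0]*d,p+s[1]*e
    return (x+y)/2,np.linalg.norm(x-y)
E
python3 - <<'E'
from h import *
for n in('top','side'):
    im=bot.capture(n); cv2.imwrite(f'pics/{n}0.png',im)
    p=bot.camera_params(n);print(n,p['fovy'],p['cx'],p['cy'],np.round(p['camera_from_world'],3).tolist(), [proj(n,(x,y,0)) for x,y in((400,0),(600,0),(400,200))])
print(bot.get_obs())
E
```

```text
top 43.099602641865715 250.58979306971014 192.3785002574752 [[-0.026, -0.999, -0.026, 45.186], [-0.988, 0.03, -0.15, 554.428], [0.151, 0.021, -0.988, 1338.681], [0.0, 0.0, 0.0, 1.0]] [array([262.7, 247.7]), array([260.6, 179.3]), array([193.4, 249.6])]
side 54.56976009225925 255.81047995011528 190.32452713394596 [[-0.948, -0.318, -0.02, 539.951], [-0.158, 0.525, -0.836, 160.19], [0.276, -0.79, -0.548, 868.325], [0.0, 0.0, 0.0, 1.0]] [array([317. , 227.1]), array([245.4, 213.8]), array([299.9, 281.8])]
{'time': 0.1, 'joint_positions': array([-1.31700261e+00,  3.42671070e-01,  1.52489860e+00, -1.08752876e-05,
        1.27537083e+00, -1.46006394e-01]), 'dq': array([-0.00048327, -0.00207275, -0.00497504,  0.0012672 ,  0.00223315,
        0.00017654]), 'tau': array([ 1.61874119e-03, -4.32005847e+01, -2.44693279e+01,  7.20303459e-02,
        5.26095985e-02, -5.39410462e-05]), 'tool_pos': array([ 204.28093059, -483.27742273,  243.11306487]), 'tcp_rot': array([-3.14025763e+00, -1.85806836e-04,  3.99803163e-01]), 'contact_force': array([-0.10745178, -0.27453807, -0.26662416]), 'moment': array([-0.02157485,  0.01638792, -0.04980522]), 'finger_force': 0.0, 'grip_width': 91.67982969900703}
```

View pics/top0.png

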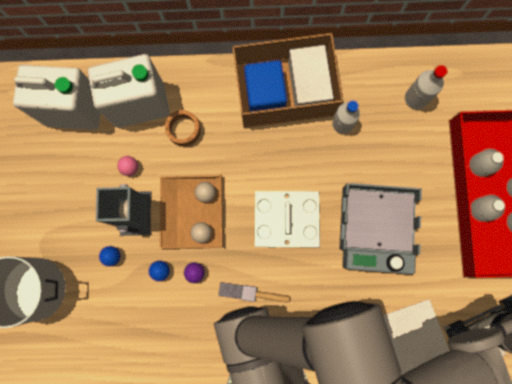

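View pics/side0.png

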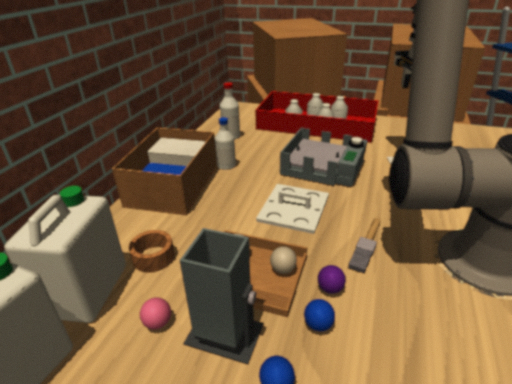

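The top view shows pale balls at (205,192) and (202,232) in the catch tray and the bin at (125,210). The white tray is at (287,220) and the scale at (381,228), with its button at (396,262). The pink (127,165), blue (110,256) and (159,270), and purple (194,272) balls are look-alikes. There is no pale ball on the open bench, so ball3 is absent. I'll confirm this in enlarged crops.

```bash
python3 - <<'E'
from h import *
im=cv2.imread('pics/top0.png')
a=cv2.resize(im[170:280,240:430],None,fx=4,fy=4,interpolation=cv2.INTER_CUBIC);cv2.imwrite('pics/c1.png',a)
a=cv2.resize(im[150:280,90:235],None,fx=4,fy=4,interpolation=cv2.INTER_CUBIC);cv2.imwrite('pics/c2.png',a)
E
```

```text
(no output)
```

View pics/c1.png

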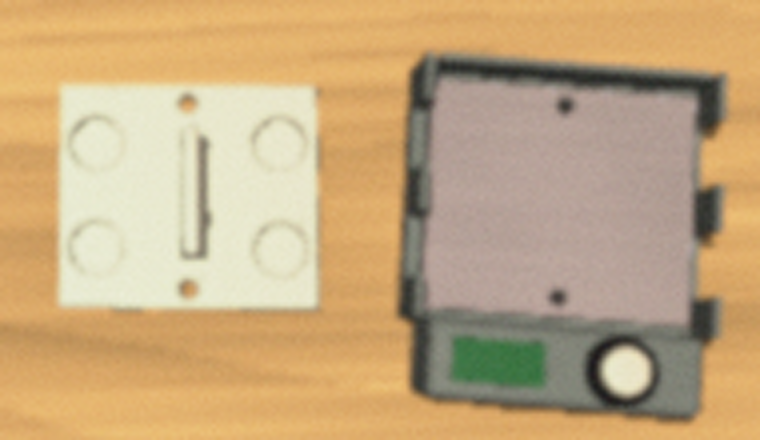

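View pics/c2.png

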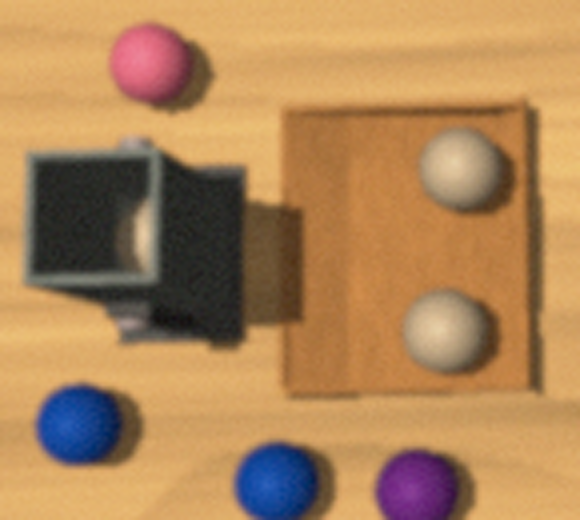

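The crops show two white balls in the catch tray at (205,192) and (202,232), with the pale bin ball visible inside the bin. The tray holes are at crop pixels (187,102) and (188,289). The pegs are at (565,105) and (558,296), and the button is at (624,370).

```bash
python3 - <<'E'
from h import *
def c1(u,v,z): return onz('top',240+(u+.5)/4-.5,170+(v+.5)/4-.5,z)
def c2(u,v,z): return onz('top',90+(u+.5)/4-.5,150+(v+.5)/4-.5,z)
h=[c1(187,102,12),c1(188,289,12)];p=[c1(565,105,68),c1(558,296,68)]
for n,(a,b) in dict(tray=h,scale=p).items():
    d=a-b; print(n,(a+b)/2,np.hypot(*d[:2]),np.arctan2(d[1],d[0]))
pl=[c1(435,80,50),c1(698,92,50),c1(690,328,50),c1(425,314,50)]; print('plat',np.mean(pl,0))
print('trayc',np.mean([c1(60,86,12),c1(318,87,12),c1(318,307,12),c1(59,306,12)],0))
im=cv2.imread('pics/top0.png');s=cv2.imread('pics/side0.png')
print('button',two((240+624.5/4-.5,170+370.5/4-.5),(358,141)))
print('balls',c2(462,169,34),c2(448,331,34))
print('handle', c1(193,193,45))
st=[c2(284,106,20),c2(526,101,34),c2(530,390,34),c2(286,394,20)];print('station',np.mean(st,0),[q.round() for q in st])
bn=[c2(28,153,220),c2(158,153,220),c2(158,283,220),c2(26,283,220)];print('bin',np.mean(bn,0),[q.round() for q in bn])
for n,u,v in(('blue',80,424),('blue2',277,483),('pink',151,64)): print(n,c2(u,v,30))
E
```

```text
tray [481.58986883 -70.97246658  12.        ] 134.8835582000141 -0.031830100347029995
scale [ 465.42802558 -324.22565409   68.        ] 131.84362726212237 -0.10203300631200746
plat [ 465.18921039 -328.61350181   50.        ]
trayc [481.0354213  -71.69146004  12.        ]
button (array([ 345.08095628, -351.71006806,   94.4527074 ]), np.float64(7.438253321454845))
balls [562.14717224 160.09286856  34.        ] [446.45166126 171.40786936  34.        ]
handle [479.57244354 -73.19727747  45.        ]
station [508.5464582  202.00890161  27.        ] [array([615., 291.,  20.]), array([610., 113.,  34.]), array([403., 114.,  34.]), array([406., 289.,  20.])]
bin [509.3247083  368.51771987 220.        ] [array([551., 410., 220.]), array([549., 328., 220.]), array([467., 327., 220.]), array([470., 409., 220.])]
blue [388.22099658 433.85477397  30.        ]
blue2 [343.33056888 293.59031304  30.        ]
pink [646.88241567 386.46485315  30.        ]
```

```bash
R='';
python3 -m pendant '[[[0.46,0.686,0],[0,0,-0.179],1],[[0.46,0.686,0],[0,0,-0.179],1],[[0.46,0.686,0],[0,0,-0.179],1],[[0.46,0.686,0],[0,0,-0.179],1],[[0.46,0.686,0],[0,0,-0.179],1],[[0.46,0.686,0],[0,0,-0.179],1],[[0.46,0.686,0],[0,0,-0.179],1],[[0.46,0.686,0],[0,0,-0.179],1],[[0.46,0.686,0],[0,0,-0.179],1],[[0.46,0.686,0],[0,0,-0.179],1]]'
python3 -m pendant '[[[0.46,0.686,0],[0,0,-0.179],1],[[0.46,0.686,0],[0,0,-0.179],1],[[0.46,0.686,0],[0,0,-0.179],1],[[0.46,0.686,0],[0,0,-0.179],1],[[0.46,0.686,0],[0,0,-0.179],1],[[0.46,0.686,-0.75],[0,0,-0.179],1],[[0.46,0.686,-0.75],[0,0,-0.179],1],[[0.46,0.686,-0.75],[0,0,-0.179],1],[[0.46,0.686,-0.75],[0,0,-0.179],1],[[0.46,0.686,-0.75],[0,0,-0.179],1]]'
python3 -c "
from h import *
o=bot.get_obs();print(o['tool_pos'],o['tcp_rot'],o['joint_positions'])"
```

```text
time: 0.93
tool_pos: [342.7, -276.6, 243.5]
tcp_rot: [-3.141, 0.0, 0.184]
contact_force: [0.9, 0.2, -0.9]
grip_width: 91.9
finger_force: 0.0
time: 1.77
tool_pos: [480.7, -70.8, 130.0]
tcp_rot: [3.142, 0.0, -0.031]
contact_force: [0.6, -1.6, 0.4]
grip_width: 91.7
finger_force: 0.0
[480.65924728 -70.79626019 130.03837464] [ 3.14152074e+00  2.67573384e-04 -3.08458413e-02] [-3.04056880e-01  4.00732110e-01  1.78818939e+00 -1.73533672e-04
  9.52909405e-01  1.29768583e+00]
```

```bash
python3 -m pendant '[[[0,-0.03,-0.6],[0,0,0],1],[[0,0,-0.6],[0,0,0],1],[[0,0,-0.6],[0,0,0],1],[[0,0,-0.5],[0,0,0],1],[[0,0,-0.33],[0,0,0],1],[[0,0,-0.24],[0,0,0],1],[[0,0,0],[0,0,0],-1],[[0,0,0],[0,0,0],-1],[[0,0,0],[0,0,0],-1],[[0,0,0],[0,0,0],-1]]'
python3 -m pendant '[[[0,0,0],[0,0,0],-1],[[0,0,0],[0,0,0],-1],[[0,0,0],[0,0,0],-1],[[0,0,0.2],[0,0,0],-1],[[0,0,0.4],[0,0,0],-1],[[0,0,0.6],[0,0,0],-1],[[0,0,0.6],[0,0,0],-1],[[0,0,0.6],[0,0,0],-1],[[0,0,0.6],[0,0,0],-1],[[0,0,0.4],[0,0,0],-1]]'
python3 -c "
from h import *
o=bot.get_obs();print(o['tool_pos'],o['tcp_rot'])
cv2.imwrite('pics/side1.png',bot.capture('side'));cv2.imwrite('pics/top1.png',bot.capture('top'))"
```

```text
time: 2.6
tool_pos: [480.9, -73.1, 46.0]
tcp_rot: [3.141, -0.002, -0.03]
contact_force: [-0.1, -0.3, 0.2]
grip_width: 69.4
finger_force: 0.0
time: 3.43
tool_pos: [480.8, -73.0, 149.3]
tcp_rot: [3.141, -0.002, -0.03]
contact_force: [-0.9, -1.3, 0.6]
grip_width: 2.8
finger_force: 0.0
[480.82896176 -73.01096623 149.33151593] [ 3.14088319e+00 -2.18712704e-03 -2.97560399e-02]
```

The fingers are slow, at about 70 mm/s, so they closed above the bar and gripped nothing. I'll reopen, go down again and wait longer.

```bash
python3 -m pendant '[[[0,0,0],[0,0,0],0.6],[[0,0,0],[0,0,0],0.6],[[0,0,0],[0,0,0],0.6],[[0,0,0],[0,0,0],0.6],[[0,0,0],[0,0,0],0.6],[[0,0,0],[0,0,0],0.6],[[0,0,0],[0,0,0],0.6],[[0,0,0],[0,0,0],0.6],[[0,0,0],[0,0,0],0.6],[[0,0,0],[0,0,0],0.6]]'
python3 -c "
from h import *
im=cv2.imread('pics/top1.png');cv2.imwrite('pics/c3.png',cv2.resize(im[170:260,240:340],None,fx=5,fy=5,interpolation=cv2.INTER_CUBIC))"
```

```text
time: 4.37
tool_pos: [480.4, -72.9, 147.1]
tcp_rot: [3.141, -0.0, -0.03]
contact_force: [-0.1, -0.1, -0.1]
grip_width: 62.7
finger_force: 0.0
```

View pics/c3.png

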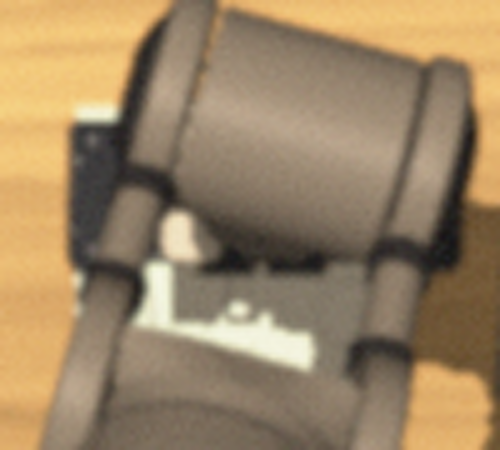

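The arm mostly hides the tray at crop (240,270), but the tray still lies flat in its place.

```bash
python3 -m pendant '[[[0,0,-0.5],[0,0,0],0.6],[[0,0,-0.7],[0,0,0],0.6],[[0,0,-0.7],[0,0,0],0.6],[[0,0,-0.7],[0,0,0],0.6],[[0,0,-0.5],[0,0,0],0.6],[[0,0,-0.34],[0,0,0],0.6],[[0,0,0],[0,0,0],-1],[[0,0,0],[0,0,0],-1],[[0,0,0],[0,0,0],-1],[[0,0,0],[0,0,0],-1]]'
python3 -m pendant '[[[0,0,0],[0,0,0],-1],[[0,0,0],[0,0,0],-1],[[0,0,0],[0,0,0],-1],[[0,0,0],[0,0,0],-1],[[0,0,0],[0,0,0],-1],[[0,0,0],[0,0,0],-1],[[0,0,0],[0,0,0],-1],[[0,0,0],[0,0,0],-1],[[0,0,0],[0,0,0],-1],[[0,0,0],[0,0,0],-1]]'
```

```text
time: 5.2
tool_pos: [481.0, -73.1, 44.8]
tcp_rot: [3.141, -0.002, -0.03]
contact_force: [-0.3, -0.0, 0.7]
grip_width: 51.1
finger_force: 0.0
time: 6.03
tool_pos: [480.3, -72.6, 44.0]
tcp_rot: [-3.141, 0.0, -0.03]
contact_force: [0.1, 4.3, 3.5]
grip_width: 11.7
finger_force: 30.0
```

```bash
python3 -m pendant '[[[0,0,0.2],[0,0,0],-1],[[0,0,0.4],[0,0,0],-1],[[0,0,0.5],[0,0,0],-1],[[0,0,0.6],[0,0,0],-1],[[0,0,0.6],[0,0,0],-1],[[0,0,0.6],[0,0,0],-1],[[0,0,0.6],[0,0,0],-1],[[0,0,0.4],[0,0,0],-1],[[0,0,0.2],[0,0,0],-1],[[0,0,0],[0,0,0],-1]]'
python3 -m pendant '[[[-0.03,-0.3,0],[0,0,0],-1],[[-0.03,-0.5,0],[0,0,0],-1],[[-0.03,-0.6,0],[0,0,-0.1],-1],[[-0.03,-0.6,0],[0,0,-0.1],-1],[[-0.03,-0.6,0],[0,0,-0.1],-1],[[-0.03,-0.6,0],[0,0,-0.1],-1],[[-0.03,-0.6,0],[0,0,-0.1],-1],[[-0.03,-0.6,0],[0,0,-0.08],-1],[[-0.03,-0.6,0],[0,0,0],-1],[[-0.03,-0.5,0],[0,0,0],-1]]'
python3 -m pendant '[[[-0.03,-0.5,0],[0,0,0],-1],[[-0.03,-0.5,0],[0,0,0],-1],[[-0.03,-0.5,0],[0,0,0],-1],[[-0.03,-0.5,0],[0,0,0],-1],[[-0.03,-0.5,0],[0,0,0],-1],[[-0.03,-0.3,0],[0,0,0],-1],[[0,-0.18,0],[0,0,0],-1],[[0,0,0],[0,0,0],-1],[[0,0,0],[0,0,0],-1],[[0,0,0],[0,0,0],-1]]'
python3 -c "
from h import *
o=bot.get_obs();print(o['tool_pos'],o['tcp_rot'])
s=bot.capture('side');t=bot.capture('top');cv2.imwrite('pics/side2.png',s);cv2.imwrite('pics/top2.png',t)
a=cv2.resize(t[160:290,320:450],None,fx=3,fy=3,interpolation=2);b=cv2.resize(s[90:220,250:380],None,fx=3,fy=3,interpolation=2)
cv2.imwrite('pics/c4.png',np.hstack([a,b]))"
```

```text
time: 6.87
tool_pos: [480.8, -73.3, 167.9]
tcp_rot: [3.14, -0.002, -0.03]
contact_force: [0.3, -0.1, -4.8]
grip_width: 11.6
finger_force: 30.0
time: 7.7
tool_pos: [470.4, -239.5, 165.5]
tcp_rot: [-3.141, 0.002, -0.1]
contact_force: [-0.7, -0.2, -3.6]
grip_width: 12.1
finger_force: 30.0
time: 8.53
tool_pos: [466.0, -326.6, 166.9]
tcp_rot: [-3.141, 0.0, -0.099]
contact_force: [0.1, -0.4, -3.5]
grip_width: 11.8
finger_force: 30.0
[ 466.00884406 -326.58365982  166.88042158] [-3.14111612e+00  3.28375995e-04 -9.88531836e-02]
```

View pics/c4.png

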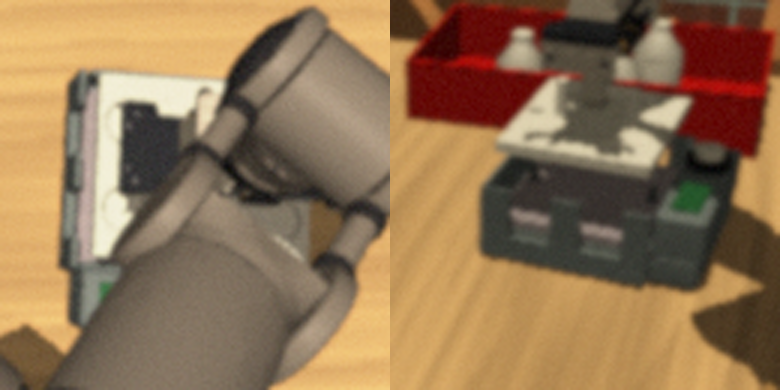

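The tray hangs level over the scale in the side view (crop around (595,120)), in line with the walls. I'll lower it and watch the force.

```bash
python3 -m pendant '[[[-0.03,0,-0.3],[0,0,0],-1],[[0,0,-0.4],[0,0,0],-1],[[0,0,-0.4],[0,0,0],-1],[[0,0,-0.3],[0,0,0],-1],[[0,0,-0.2],[0,0,0],-1],[[0,0,-0.1],[0,0,0],-1],[[0,0,-0.1],[0,0,0],-1],[[0,0,-0.1],[0,0,0],-1],[[0,0,-0.1],[0,0,0],-1],[[0,0,0],[0,0,0],-1]]'
python3 -m pendant '[[[0,0,-0.06],[0,0,0],-1],[[0,0,-0.06],[0,0,0],-1],[[0,0,-0.06],[0,0,0],-1],[[0,0,-0.06],[0,0,0],-1],[[0,0,-0.06],[0,0,0],-1],[[0,0,0],[0,0,0],-1],[[0,0,0],[0,0,0],-1],[[0,0,0],[0,0,0],-1],[[0,0,0],[0,0,0],-1],[[0,0,0],[0,0,0],-1]]'
```

```text
time: 9.47
tool_pos: [465.0, -327.2, 106.6]
tcp_rot: [-3.141, 0.0, -0.099]
contact_force: [-0.5, 1.3, -3.7]
grip_width: 11.2
finger_force: 30.0
time: 10.3
tool_pos: [465.1, -327.3, 98.1]
tcp_rot: [3.141, -0.0, -0.099]
contact_force: [0.0, 0.0, -2.9]
grip_width: 11.7
finger_force: 30.0
```

```bash
python3 -m pendant '[[[0,0,-0.06],[0,0,0],-1],[[0,0,-0.06],[0,0,0],-1],[[0,0,-0.03],[0,0,0],-1],[[0,0,0],[0,0,0],-1],[[0,0,0],[0,0,0],-0.2],[[0,0,0],[0,0,0],-0.2],[[0,0,0],[0,0,0],-0.2],[[0,0,0],[0,0,0],-0.2],[[0,0,0],[0,0,0],-0.2],[[0,0,0],[0,0,0],-0.2]]'
python3 -m pendant '[[[0,0,0.3],[0,0,0],1],[[0,0,0.6],[0,0,0],1],[[0,0,0.6],[0,0,0],1],[[0,0,0.6],[0,0,0],1],[[0,0,0.6],[0,0,0],1],[[0,0.6,0.6],[0,0,0],1],[[0,0.9,0.2],[0,0,0],1],[[0,0.9,0],[0,0,0],1],[[0,0.9,0],[0,0,0],1],[[0,0.9,0],[0,0,0],1]]'
python3 -m pendant '[[[0,0.9,0],[0,0,0],1],[[0,0.9,0],[0,0,0],1],[[0,0.9,0],[0,0,0],1],[[0,0.9,0],[0,0,0],1],[[0,0.9,0],[0,0,0],1],[[0,0,0],[0,0,0],1],[[0,0,0],[0,0,0],1],[[0,0,0],[0,0,0],1],[[0,0,0],[0,0,0],1],[[0,0,0],[0,0,0],1]]'
python3 - <<'E'
from h import *
o=bot.get_obs();print(o['tool_pos'],o['tcp_rot'])
s=bot.capture('side');t=bot.capture('top');cv2.imwrite('pics/side3.png',s);cv2.imwrite('pics/top3.png',t)
a=cv2.resize(t[170:280,330:430],None,fx=4,fy=4,interpolation=2);b=cv2.resize(t[165:275,150:240],None,fx=4,fy=4,interpolation=2)
cv2.imwrite('pics/c5.png',np.hstack([a,b]))
E
```

```text
time: 11.13
tool_pos: [465.1, -327.4, 93.4]
tcp_rot: [3.141, -0.0, -0.099]
contact_force: [0.2, 1.2, -0.9]
grip_width: 36.4
finger_force: 0.0
time: 11.97
tool_pos: [465.0, -200.2, 199.4]
tcp_rot: [3.141, -0.001, -0.1]
contact_force: [0.9, 0.3, 0.7]
grip_width: 91.2
finger_force: 0.0
time: 12.8
tool_pos: [465.2, -67.3, 198.5]
tcp_rot: [3.141, -0.0, -0.101]
contact_force: [0.2, -0.3, -0.0]
grip_width: 91.8
finger_force: 0.0
[465.17503644 -67.31070986 198.519587  ] [ 3.14130823e+00 -1.82905992e-04 -1.00836419e-01]
```

View pics/c5.png

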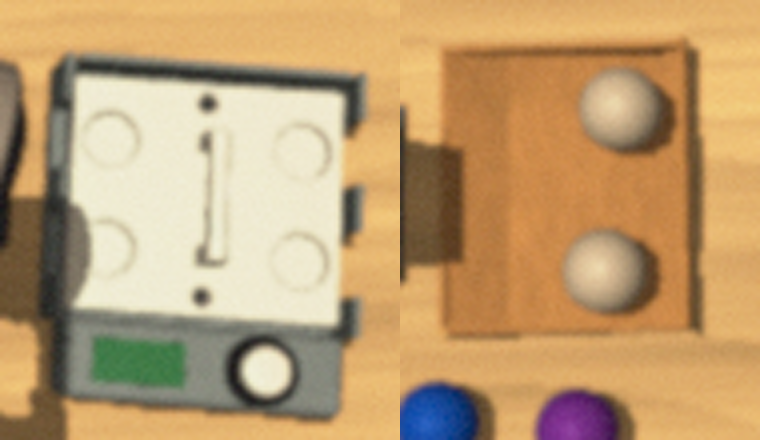

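The tray is seated with both pegs in its holes, at crop (207,103) and (201,296). The dimples are at (111,138), (303,151), (105,247) and (298,260). The balls have not moved.

```bash
cat >> h.py <<'E'
def balls(t,x0=150,x1=240,y0=165,y1=275,z=34):
    hsv=cv2.cvtColor(t,cv2.COLOR_BGR2HSV); m=((hsv[...,1]<90)&(hsv[...,2]>110)).astype(np.uint8)
    m=cv2.morphologyEx(m[y0:y1,x0:x1],cv2.MORPH_OPEN,np.ones((5,5)))
    for c in cv2.findContours(m,cv2.RETR_EXTERNAL,cv2.CHAIN_APPROX_NONE)[0]:
        (u,v),r=cv2.minEnclosingCircle(c)
        if 5<r<25: print('ball',round(u+x0,1),round(v+y0,1),round(r,1),onz('top',u+x0,v+y0,z).round(1))
E
python3 - <<'E'
from h import *
balls(cv2.imread('pics/top3.png'))
for u,v in((111,138),(303,151),(105,247),(298,260)): print(onz('top',330+(u+.5)/4-.5,170+(v+.5)/4-.5,60).round(1))
a=-.1;R=np.array([[np.cos(a),-np.sin(a)],[np.sin(a),np.cos(a)]])
for q in((38,66),(38,-66),(-38,66),(-38,-66)): print(q,(R@q+[465.8,-327]).round(1))
print('button',R@[-115,-35]+[465.8,-327])
E
```

```text
ball 200.5 232.0 9.6 [447.5 174.5  34. ]
ball 204.6 191.6 9.3 [563.1 161.7  34. ]
[ 510.9 -266.5   60. ]
[ 498.  -398.1   60. ]
[ 435.5 -258.    60. ]
[ 422.9 -389.2   60. ]
(38, 66) [ 510.2 -265.1]
(38, -66) [ 497.  -396.5]
(-38, 66) [ 434.6 -257.5]
(-38, -66) [ 421.4 -388.9]
button [ 347.88035141 -350.34430287]
```

```bash
python3 -m pendant '[[[0.162,0.38,0],[0,0,0.696],1],[[0.162,0.38,0],[0,0,0.696],1],[[0.162,0.38,0],[0,0,0.696],1],[[0.162,0.38,0],[0,0,0.696],1],[[0.162,0.38,0],[0,0,0.696],1],[[0.162,0.38,0],[0,0,0.696],1],[[0.162,0.38,0],[0,0,0.696],1],[[0.162,0.38,0],[0,0,0.696],1],[[0.162,0.38,0],[0,0,0.696],1],[[0.162,0.38,0],[0,0,0.696],1]]'
python3 -m pendant '[[[0.162,0.38,0],[0,0,0.696],1],[[0.162,0.38,0],[0,0,0.696],1],[[0.162,0.38,0],[0,0,0.696],1],[[0.162,0.38,0],[0,0,0.696],1],[[0.162,0.38,0],[0,0,0.696],1],[[0.162,0.38,0],[0,0,0.696],1],[[0.162,0.38,0],[0,0,0.696],1],[[0.162,0.38,0],[0,0,0.696],1],[[0.162,0.38,0],[0,0,0.696],1],[[0.162,0.38,0],[0,0,0.696],1]]'
python3 -m pendant '[[[0,0,-0.4],[0,0,0],1],[[0,0,-0.7],[0,0,0],1],[[0,0,-0.8],[0,0,0],1],[[0,0,-0.8],[0,0,0],1],[[0,0,-0.8],[0,0,0],1],[[0,0,-0.7],[0,0,0],1],[[0,0,-0.5],[0,0,0],1],[[0,0,-0.3],[0,0,0],1],[[0,0,-0.2],[0,0,0],1],[[0,0,0],[0,0,0],1]]'
python3 -m pendant '[[[0,0,0],[0,0,0],-1],[[0,0,0],[0,0,0],-1],[[0,0,0],[0,0,0],-1],[[0,0,0],[0,0,0],-1],[[0,0,0],[0,0,0],-1],[[0,0,0],[0,0,0],-1],[[0,0,0],[0,0,0],-1],[[0,0,0],[0,0,0],-1],[[0,0,0],[0,0,0],-1],[[0,0,0],[0,0,0],-1]]'
```

```text
time: 13.73
tool_pos: [514.0, 47.7, 198.3]
tcp_rot: [-3.142, 0.0, 0.739]
contact_force: [0.4, 0.4, -0.5]
grip_width: 91.7
finger_force: 0.0
time: 14.57
tool_pos: [562.7, 161.7, 198.2]
tcp_rot: [-3.141, 0.0, 1.574]
contact_force: [0.1, -0.1, -0.6]
grip_width: 92.0
finger_force: 0.0
time: 15.4
tool_pos: [562.0, 161.3, 41.5]
tcp_rot: [-3.14, 0.0, 1.571]
contact_force: [-0.8, 0.4, -0.2]
grip_width: 91.5
finger_force: 0.0
time: 16.23
tool_pos: [562.5, 161.8, 42.8]
tcp_rot: [3.141, -0.0, 1.571]
contact_force: [0.0, -0.2, 3.6]
grip_width: 59.0
finger_force: 30.0
```

```bash
python3 -m pendant '[[[0,0,0.2],[0,0,0],-1],[[0,0,0.4],[0,0,0],-1],[[0,0,0.5],[0,0,0],-1],[[0,0,0.6],[0,0,0],-1],[[0,0,0.6],[0,0,0],-1],[[0,0,0.6],[0,0,0],-1],[[0,0,0.6],[0,0,0],-1],[[0,0,0.5],[0,0,0],-1],[[0,0,0.4],[0,0,0],-1],[[0,0,0.2],[0,0,0],-1]]'
python3 -m pendant '[[[-0.0865,-0.712,0],[0,0,-0.696],-1],[[-0.0865,-0.712,0],[0,0,-0.696],-1],[[-0.0865,-0.712,0],[0,0,-0.696],-1],[[-0.0865,-0.712,0],[0,0,-0.696],-1],[[-0.0865,-0.712,0],[0,0,-0.696],-1],[[-0.0865,-0.712,0],[0,0,-0.696],-1],[[-0.0865,-0.712,0],[0,0,-0.696],-1],[[-0.0865,-0.712,0],[0,0,-0.696],-1],[[-0.0865,-0.712,0],[0,0,-0.696],-1],[[-0.0865,-0.712,0],[0,0,-0.696],-1]]'
python3 -m pendant '[[[-0.0865,-0.712,0],[0,0,-0.696],-1],[[-0.0865,-0.712,0],[0,0,-0.696],-1],[[-0.0865,-0.712,0],[0,0,-0.696],-1],[[-0.0865,-0.712,0],[0,0,-0.696],-1],[[-0.0865,-0.712,0],[0,0,-0.696],-1],[[-0.0865,-0.712,0],[0,0,-0.696],-1],[[-0.0865,-0.712,0],[0,0,-0.696],-1],[[-0.0865,-0.712,0],[0,0,-0.696],-1],[[-0.0865,-0.712,0],[0,0,-0.696],-1],[[-0.0865,-0.712,0],[0,0,-0.696],-1]]'
python3 -m pendant '[[[0,0,0],[0,0,0],-1],[[0,0,0],[0,0,0],-1],[[0,0,0],[0,0,0],-1],[[0,0,0],[0,0,0],-1],[[0,0,0],[0,0,0],-1],[[0,0,0],[0,0,0],-1],[[0,0,0],[0,0,0],-1],[[0,0,0],[0,0,0],-1],[[0,0,0],[0,0,0],-1],[[0,0,0],[0,0,0],-1]]'
python3 - <<'E'
from h import *
s=bot.capture('side');t=bot.capture('top');cv2.imwrite('pics/side4.png',s);cv2.imwrite('pics/top4.png',t)
a=cv2.resize(t[170:280,310:430],None,fx=3,fy=3,interpolation=2);b=cv2.resize(s[70:180,250:390],None,fx=3,fy=3,interpolation=2)
cv2.imwrite('pics/c6.png',np.hstack([a,b])); balls(t)
E
```

```text
time: 17.07
tool_pos: [562.7, 161.8, 182.3]
tcp_rot: [3.139, -0.0, 1.571]
contact_force: [0.2, -0.6, -0.5]
grip_width: 58.6
finger_force: 30.0
time: 17.9
tool_pos: [535.7, -52.8, 180.0]
tcp_rot: [-3.141, 0.001, 0.732]
contact_force: [0.5, -0.9, -0.7]
grip_width: 58.5
finger_force: 30.0
time: 18.73
tool_pos: [509.8, -266.3, 179.9]
tcp_rot: [-3.141, 0.001, -0.104]
contact_force: [1.0, 0.2, -0.9]
grip_width: 59.0
finger_force: 30.0
time: 19.57
tool_pos: [510.4, -265.4, 180.5]
tcp_rot: [3.141, -0.0, -0.099]
contact_force: [-0.2, 1.0, -0.3]
grip_width: 59.0
finger_force: 30.0
ball 231.5 264.5 12.1 [354.3  88.6  34. ]
ball 200.7 232.5 9.4 [446.3 174.1  34. ]
```

View pics/c6.png

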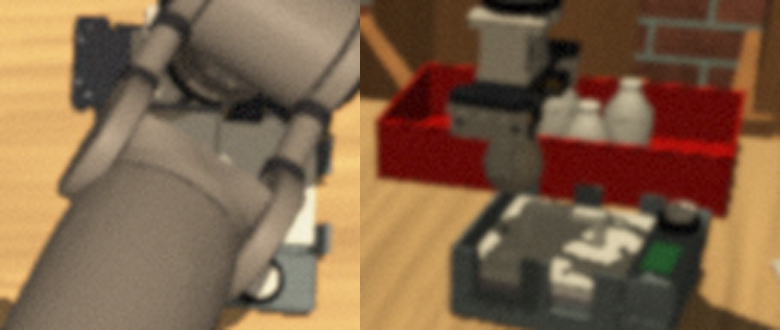

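The side view shows the ball held over the dimple at crop (512,165).

```bash
python3 -m pendant '[[[0,0,-0.3],[0,0,0],-1],[[0,0,-0.5],[0,0,0],-1],[[0,0,-0.6],[0,0,0],-1],[[0,0,-0.5],[0,0,0],-1],[[0,0,-0.4],[0,0,0],-1],[[0,0,-0.3],[0,0,0],-1],[[0,0,-0.15],[0,0,0],-1],[[0,0,-0.1],[0,0,0],-1],[[0,0,0],[0,0,0],-1],[[0,0,0],[0,0,0],-1]]'
python3 -m pendant '[[[0,0,-0.06],[0,0,0],-1],[[0,0,0],[0,0,0],-1],[[0,0,0],[0,0,0],0.5],[[0,0,0],[0,0,0],0.5],[[0,0,0],[0,0,0],0.5],[[0,0,0],[0,0,0],0.5],[[0,0,0],[0,0,0],0.5],[[0,0,0.2],[0,0,0],0.5],[[0,0,0.4],[0,0,0],0.5],[[0,0,0.6],[0,0,0],0.5]]'
python3 -m pendant '[[[0,0,0.6],[0,0,0],0.5],[[0,0,0.6],[0,0,0],1],[[0,0,0.6],[0,0,0],1],[[0,0,0.6],[0,0,0],1],[[0,0,0.3],[0,0,0],1],[[0,0.3,0],[0,0,0],1],[[0,0.6,0],[0,0,0],1],[[0,0.8,0],[0,0,0],1],[[0,0.8,0],[0,0,0],1],[[0,0.8,0],[0,0,0],1]]'
python3 -c "
from h import *
o=bot.get_obs();print(o['tool_pos'],o['tcp_rot'])"
```

```text
time: 20.5
tool_pos: [510.4, -265.6, 95.3]
tcp_rot: [3.141, -0.0, -0.099]
contact_force: [-1.4, 0.6, 0.3]
grip_width: 58.8
finger_force: 30.0
time: 21.33
tool_pos: [509.6, -265.0, 128.4]
tcp_rot: [-3.14, 0.003, -0.099]
contact_force: [0.5, -0.4, 0.3]
grip_width: 68.9
finger_force: 0.0
time: 22.17
tool_pos: [509.6, -164.8, 208.9]
tcp_rot: [-3.141, 0.002, -0.1]
contact_force: [1.1, 0.3, -0.7]
grip_width: 91.5
finger_force: 0.0
[ 509.55468593 -164.75893544  208.85099177] [-3.14067459e+00  2.04829696e-03 -9.99049110e-02]
```

```bash
python3 -m pendant '[[[-0.105,0.565,0],[0,0,0.696],1],[[-0.105,0.565,0],[0,0,0.696],1],[[-0.105,0.565,0],[0,0,0.696],1],[[-0.105,0.565,0],[0,0,0.696],1],[[-0.105,0.565,0],[0,0,0.696],1],[[-0.105,0.565,0],[0,0,0.696],1],[[-0.105,0.565,0],[0,0,0.696],1],[[-0.105,0.565,0],[0,0,0.696],1],[[-0.105,0.565,0],[0,0,0.696],1],[[-0.105,0.565,0],[0,0,0.696],1]]'
python3 - <<'E'
from h import *
t=bot.capture('top');cv2.imwrite('pics/top5.png',t);balls(t); m=cv2.resize(t[165:280,150:430],None,fx=2.8,fy=2.8,interpolation=2);cv2.imwrite('pics/c7.png',m)
print(bot.get_obs()['tool_pos'])
E
```

```text
time: 23.0
tool_pos: [477.7, 4.4, 209.0]
tcp_rot: [-3.14, 0.001, 0.74]
contact_force: [0.4, 0.0, 0.4]
grip_width: 91.8
finger_force: 0.0
ball 231.5 262.5 13.7 [359.8  88.5  34. ]
ball 217.5 257.5 17.1 [374.8 127.5  34. ]
ball 201.0 232.5 9.7 [446.1 173.2  34. ]
ball 225.5 223.0 8.7 [471.1 103.3  34. ]
ball 238.0 197.0 12.0 [544.5  66.1  34. ]
ball 231.0 188.0 19.6 [571.2  85.6  34. ]
[476.93050146   6.87439761 209.02526246]
```

View pics/c7.png

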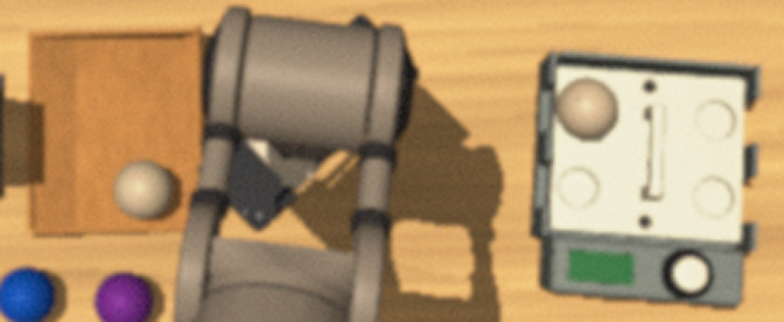

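The first ball sits in its dimple at crop (587,108). Ball B has not moved and is still at (201,232) in the full picture.

```bash
python3 -m pendant '[[[-0.105,0.56,0],[0,0,0.696],1],[[-0.105,0.56,0],[0,0,0.696],1],[[-0.105,0.56,0],[0,0,0.696],1],[[-0.105,0.56,0],[0,0,0.696],1],[[-0.105,0.56,0],[0,0,0.696],1],[[-0.105,0.56,0],[0,0,0.696],1],[[-0.105,0.56,0],[0,0,0.696],1],[[-0.105,0.56,0],[0,0,0.696],1],[[-0.105,0.56,0],[0,0,0.696],1],[[-0.105,0.56,0],[0,0,0.696],1]]'
python3 -m pendant '[[[0,0,-0.4],[0,0,0],1],[[0,0,-0.7],[0,0,0],1],[[0,0,-0.8],[0,0,0],1],[[0,0,-0.9],[0,0,0],1],[[0,0,-0.9],[0,0,0],1],[[0,0,-0.8],[0,0,0],1],[[0,0,-0.6],[0,0,0],1],[[0,0,-0.3],[0,0,0],1],[[0,0,-0.2],[0,0,0],1],[[0,0,0],[0,0,0],1]]'
python3 -m pendant '[[[0,0,0],[0,0,0],-1],[[0,0,0],[0,0,0],-1],[[0,0,0],[0,0,0],-1],[[0,0,0],[0,0,0],-1],[[0,0,0],[0,0,0],-1],[[0,0,0],[0,0,0],-1],[[0,0,0],[0,0,0],-1],[[0,0,0],[0,0,0],-1],[[0,0,0],[0,0,0],-1],[[0,0,0],[0,0,0],-1]]'
python3 -m pendant '[[[0,0,0.2],[0,0,0],-1],[[0,0,0.4],[0,0,0],-1],[[0,0,0.5],[0,0,0],-1],[[0,0,0.6],[0,0,0],-1],[[0,0,0.6],[0,0,0],-1],[[0,0,0.6],[0,0,0],-1],[[0,0,0.6],[0,0,0],-1],[[0,0,0.5],[0,0,0],-1],[[0,0,0.4],[0,0,0],-1],[[0,0,0.2],[0,0,0],-1]]'
```

```text
time: 23.88
tool_pos: [446.4, 171.8, 209.2]
tcp_rot: [-3.14, 0.0, 1.574]
contact_force: [0.6, 0.8, -0.7]
grip_width: 91.8
finger_force: 0.0
time: 24.72
tool_pos: [446.7, 170.9, 41.2]
tcp_rot: [-3.14, 0.0, 1.571]
contact_force: [0.0, -1.1, 0.5]
grip_width: 91.6
finger_force: 0.0
time: 25.55
tool_pos: [447.6, 171.0, 42.4]
tcp_rot: [3.141, -0.0, 1.571]
contact_force: [-0.0, -0.8, 5.0]
grip_width: 58.7
finger_force: 30.0
time: 26.38
tool_pos: [447.7, 171.1, 181.7]
tcp_rot: [3.14, -0.0, 1.571]
contact_force: [0.4, -0.3, -1.3]
grip_width: 58.7
finger_force: 30.0
```

```bash
python3 -m pendant '[[[-0.023,-0.715,0],[0,0,-0.696],-1],[[-0.023,-0.715,0],[0,0,-0.696],-1],[[-0.023,-0.715,0],[0,0,-0.696],-1],[[-0.023,-0.715,0],[0,0,-0.696],-1],[[-0.023,-0.715,0],[0,0,-0.696],-1],[[-0.023,-0.715,0],[0,0,-0.696],-1],[[-0.023,-0.715,0],[0,0,-0.696],-1],[[-0.023,-0.715,0],[0,0,-0.696],-1],[[-0.023,-0.715,0],[0,0,-0.696],-1],[[-0.023,-0.715,0],[0,0,-0.696],-1]]'
python3 -m pendant '[[[-0.023,-0.715,0],[0,0,-0.696],-1],[[-0.023,-0.715,0],[0,0,-0.696],-1],[[-0.023,-0.715,0],[0,0,-0.696],-1],[[-0.023,-0.715,0],[0,0,-0.696],-1],[[-0.023,-0.715,0],[0,0,-0.696],-1],[[-0.023,-0.715,0],[0,0,-0.696],-1],[[-0.023,-0.715,0],[0,0,-0.696],-1],[[-0.023,-0.715,0],[0,0,-0.696],-1],[[-0.023,-0.715,0],[0,0,-0.696],-1],[[-0.023,-0.715,0],[0,0,-0.696],-1]]'
python3 -m pendant '[[[0,0,-0.2],[0,0,0],-1],[[0,0,-0.3],[0,0,0],-1],[[0,0,0],[0,0,0],-1],[[0,0,0],[0,0,0],-1],[[0,0,0],[0,0,0],-1],[[0,0,0],[0,0,0],-1],[[0,0,0],[0,0,0],-1],[[0,0,0],[0,0,0],-1],[[0,0,0],[0,0,0],-1],[[0,0,0],[0,0,0],-1]]'
```

```text
time: 27.22
tool_pos: [439.8, -44.4, 179.7]
tcp_rot: [-3.141, 0.001, 0.732]
contact_force: [0.7, -0.2, -0.1]
grip_width: 58.7
finger_force: 30.0
time: 28.05
tool_pos: [433.0, -258.8, 179.6]
tcp_rot: [-3.141, 0.001, -0.104]
contact_force: [-0.3, 0.3, -0.8]
grip_width: 58.8
finger_force: 30.0
time: 28.88
tool_pos: [433.6, -258.0, 165.3]
tcp_rot: [3.141, -0.0, -0.099]
contact_force: [-0.4, -0.4, -0.6]
grip_width: 58.7
finger_force: 30.0
```

```bash
python3 -m pendant '[[[0,0,-0.3],[0,0,0],-1],[[0,0,-0.5],[0,0,0],-1],[[0,0,-0.5],[0,0,0],-1],[[0,0,-0.4],[0,0,0],-1],[[0,0,-0.3],[0,0,0],-1],[[0,0,-0.2],[0,0,0],-1],[[0,0,-0.1],[0,0,0],-1],[[0,0,-0.1],[0,0,0],-1],[[0,0,0],[0,0,0],-1],[[0,0,0],[0,0,0],-1]]'
python3 -m pendant '[[[0,0,0],[0,0,0],-1],[[0,0,0],[0,0,0],-1],[[0,0,0],[0,0,0],0.5],[[0,0,0],[0,0,0],0.5],[[0,0,0],[0,0,0],0.5],[[0,0,0],[0,0,0],0.5],[[0,0,0],[0,0,0],0.5],[[0,0,0.2],[0,0,0],0.5],[[0,0,0.4],[0,0,0],0.5],[[0,0,0.6],[0,0,0],0.5]]'
python3 -m pendant '[[[0,0,0.6],[0,0,0],0.5],[[0,0,0.6],[0,0,0],-1],[[0,0,0.6],[0,0,0],-1],[[0,0,0.6],[0,0,0],-1],[[0,0,0.6],[0,0,0],-1],[[0,0.3,0.6],[0,0,0],-1],[[0,0.6,0.6],[0,0,0],-1],[[0,0.8,0.6],[0,0,0],-1],[[0,0.8,0.6],[0,0,0],-1],[[0,0.8,0.6],[0,0,0],-1]]'
python3 - <<'E'
from h import *
t=bot.capture('top');cv2.imwrite('pics/top6.png',t);balls(t,335,420,175,245,85)
print(bot.get_obs()['tool_pos'],bot.get_obs()['tcp_rot'])
E
```

```text
time: 29.72
tool_pos: [433.1, -257.8, 94.6]
tcp_rot: [3.141, 0.001, -0.099]
contact_force: [-6.7, 3.8, 13.0]
grip_width: 59.0
finger_force: 30.0
time: 30.55
tool_pos: [432.9, -257.5, 128.6]
tcp_rot: [-3.14, 0.003, -0.099]
contact_force: [-0.3, 0.0, -0.1]
grip_width: 68.6
finger_force: 0.0
time: 31.38
tool_pos: [433.2, -158.0, 310.4]
tcp_rot: [3.142, -0.0, -0.1]
contact_force: [0.4, 0.3, -1.2]
grip_width: 13.3
finger_force: 0.0
ball 340.0 186.0 12.1 [ 559.3 -217.1   85. ]
[ 434.19368646 -154.98383167  314.11252732] [-3.14155015 -0.00568412 -0.09789346]
```

```bash
python3 -m pendant '[[[0.083,0.3,0],[0,0,0.028],-1],[[0.083,0.5,0],[0,0,0.028],-1],[[0.083,0.7,0],[0,0,0.028],-1],[[0.083,0.7,0],[0,0,0.028],-1],[[0.083,0.7,0],[0,0,0.028],-1],[[0.083,0.7,0],[0,0,0.028],-1],[[0.083,0.7,0],[0,0,0.028],-1],[[0.083,0.7,0],[0,0,0.028],-1],[[0.083,0.7,0],[0,0,0.028],-1],[[0.083,0.7,0],[0,0,0.028],-1]]'
python3 -m pendant '[[[0.083,0.7,0],[0,0,0.028],-1],[[0.083,0.7,0],[0,0,0.028],-1],[[0.083,0.7,0],[0,0,0.028],-1],[[0.083,0.7,0],[0,0,0.028],-1],[[0.083,0.7,0],[0,0,0.028],-1],[[0.083,0.7,0],[0,0,0.028],-1],[[0.083,0.7,0],[0,0,0.028],-1],[[0.083,0.7,0],[0,0,0.028],-1],[[0.083,0.7,0],[0,0,0.028],-1],[[0.083,0.7,0],[0,0,0.028],-1]]'
python3 -m pendant '[[[0.083,0.7,0],[0,0,0.028],-1],[[0.083,0.7,0],[0,0,0.028],-1],[[0.083,0.7,0],[0,0,0.028],-1],[[0.083,0.7,0],[0,0,0.028],-1],[[0.083,0.7,0],[0,0,0.028],-1],[[0.083,0.7,0],[0,0,0.028],-1],[[0.083,0.7,0],[0,0,0.028],-1],[[0.083,0.6,0],[0,0,0.028],-1],[[0.083,0.4,0],[0,0,0.028],-1],[[0.083,0.2,0],[0,0,0.028],-1]]'
python3 - <<'E'
from h import *
t=bot.capture('top');cv2.imwrite('pics/top7.png',t);balls(t,335,420,175,245,85)
print(bot.get_obs()['tool_pos'],bot.get_obs()['tcp_rot'])
E
```

```text
time: 32.27
tool_pos: [458.4, 33.8, 308.3]
tcp_rot: [3.141, 0.001, -0.066]
contact_force: [-0.4, -0.2, -0.2]
grip_width: 0.4
finger_force: 0.0
time: 33.1
tool_pos: [483.4, 243.8, 308.1]
tcp_rot: [3.141, 0.001, -0.032]
contact_force: [0.4, 0.8, 0.1]
grip_width: 0.4
finger_force: 0.0
time: 33.93
tool_pos: [508.1, 427.3, 307.4]
tcp_rot: [3.141, 0.002, 0.003]
contact_force: [0.7, -0.4, 0.1]
grip_width: 0.3
finger_force: 0.0
[508.48749087 427.43446811 307.35732241] [3.14072998e+00 1.69055428e-03 2.87482102e-03]
```

```bash
python3 -m pendant '[[[0.02,0.5,0],[0,0,0],-1],[[0,0.5,0],[0,0,0],-1],[[0,0,-0.3],[0,0,0],-1],[[0,0,-0.5],[0,0,0],-1],[[0,0,-0.6],[0,0,0],-1],[[0,0,-0.6],[0,0,0],-1],[[0,0,-0.6],[0,0,0],-1],[[0,0,-0.5],[0,0,0],-1],[[0,0,-0.24],[0,0,0],-1],[[0,0,0],[0,0,0],-1]]'
python3 - <<'E'
from h import *
t=bot.capture('top');s=bot.capture('side');cv2.imwrite('pics/top8.png',t);cv2.imwrite('pics/side8.png',s)
a=cv2.resize(t[170:280,330:430],(400,440),interpolation=2);b=cv2.resize(s[190:380,150:320],None,fx=440/190,fy=440/190)
cv2.imwrite('pics/c8.png',np.hstack([a,b]))
print(bot.get_obs()['tool_pos'])
E
```

```text
time: 34.82
tool_pos: [508.3, 454.3, 206.3]
tcp_rot: [3.138, 0.004, 0.001]
contact_force: [0.0, 0.1, -0.7]
grip_width: 0.5
finger_force: 0.0
[509.15724949 455.47824584 209.28800379]
```

View pics/c8.png

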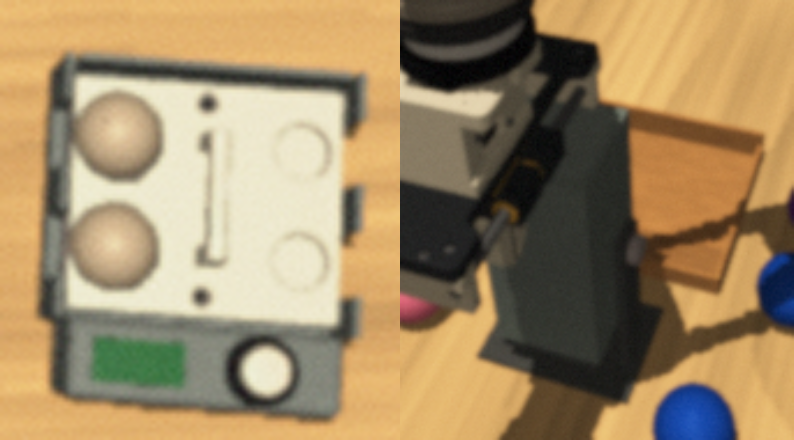

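Both balls sit in their dimples at crop (119,136) and (115,246). The closed fingers stand behind the bin's +y face, so I'll tip it now.

```bash
python3 -m pendant '[[[0,-0.43,0],[0,0,0],-1],[[0,-0.43,0],[0,0,0],-1],[[0,-0.32,0.12],[0,0,0],-1],[[0,-0.32,0.12],[0,0,0],-1],[[0,-0.32,0.12],[0,0,0],-1],[[0,-0.34,0],[0,0,0],-1],[[0,-0.34,0],[0,0,0],-1],[[0,-0.34,0],[0,0,0],-1],[[0,-0.31,-0.14],[0,0,0],-1],[[0,-0.31,-0.14],[0,0,0],-1]]'
python3 -m pendant '[[[0,-0.31,-0.14],[0,0,0],-1],[[0,-0.275,-0.27],[0,0,0],-1],[[0,-0.275,-0.27],[0,0,0],-1],[[0,-0.21,-0.14],[0,0,0],-1],[[0,-0.21,-0.14],[0,0,0],-1],[[0,-0.21,-0.14],[0,0,0],-1],[[0,-0.21,-0.14],[0,0,0],-1],[[0,0,0],[0,0,0],-1],[[0,0,0],[0,0,0],-1],[[0,0,0],[0,0,0],-1]]'
python3 -m pendant '[[[0,0,0],[0,0,0],-1],[[0,0,0],[0,0,0],-1],[[0,0,0],[0,0,0],-1],[[0,0,0],[0,0,0],-1],[[0,0,0],[0,0,0],-1],[[0,0,0],[0,0,0],-1],[[0,0,0],[0,0,0],-1],[[0,0,0],[0,0,0],-1],[[0,0,0],[0,0,0],-1],[[0,0,0],[0,0,0],-1]]'
python3 - <<'E'
from h import *
t=bot.capture('top');s=bot.capture('side');cv2.imwrite('pics/top9.png',t);cv2.imwrite('pics/side9.png',s);balls(t)
a=cv2.resize(t[160:280,90:240],(500,400),interpolation=2);b=cv2.resize(s[190:380,150:320],None,fx=400/190,fy=400/190)
cv2.imwrite('pics/c9.png',np.hstack([a,b])[:,:800])
E
```

```text
time: 35.75
tool_pos: [509.5, 351.4, 212.7]
tcp_rot: [-3.141, -0.003, 0.001]
contact_force: [-1.5, -0.5, 12.9]
grip_width: 0.7
finger_force: 5.4
time: 36.58
tool_pos: [508.8, 300.0, 174.1]
tcp_rot: [3.139, 0.001, 0.001]
contact_force: [-0.2, -3.9, 6.5]
grip_width: 0.5
finger_force: 3.3
time: 37.42
tool_pos: [508.8, 300.1, 174.3]
tcp_rot: [3.139, 0.001, 0.002]
contact_force: [-0.6, -3.7, 5.7]
grip_width: 0.5
finger_force: 3.4
ball 153.0 243.5 7.2 [418.9 309.6  34. ]
```

View pics/c9.png

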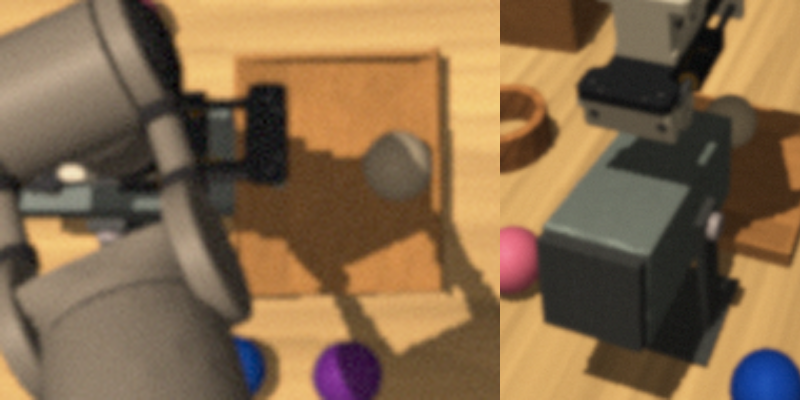

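The bin is tipped and the ball has rolled out to the stop board, at crop (398,166), which is about (209,210) in the full picture. I'll lift away so the bin can swing back.

```bash
python3 -m pendant '[[[0,0,0.3],[0,0,0],-1],[[0,0,0.6],[0,0,0],-1],[[0,0,0.8],[0,0,0],-1],[[0,-0.2,0.8],[0,0,0],-1],[[0,-0.4,0.8],[0,0,0],-1],[[0,-0.6,0.5],[0,0,0.9],1],[[0,-0.9,0],[0,0,0.9],1],[[0,-0.9,0],[0,0,0.9],1],[[0,-0.9,0],[0,0,0.9],1],[[0,-0.9,0],[0,0,0.9],1]]'
python3 -m pendant '[[[0,-0.9,0],[0,0,0.9],1],[[0,-0.9,0],[0,0,0.9],1],[[0,-0.9,0],[0,0,0.9],1],[[0,-0.9,0],[0,0,0.9],1],[[0,-0.9,0],[0,0,0.9],1],[[0,-0.9,0],[0,0,0.9],1],[[0,-0.9,0],[0,0,0.9],1],[[0,-0.9,0],[0,0,0.9],1],[[0,0,0],[0,0,0.5],1],[[0,0,0],[0,0,0],1]]'
python3 - <<'E'
from h import *
t=bot.capture('top');s=bot.capture('side');cv2.imwrite('pics/top10.png',t);cv2.imwrite('pics/side10.png',s);balls(t)
b=cv2.resize(t[140:290,80:250],None,fx=2.6,fy=2.6,interpolation=2);a=cv2.resize(s[190:370,120:290],None,fx=390/180,fy=390/180)
cv2.imwrite('pics/c10.png',np.hstack([a,b[:390]])[:,:800])
print(bot.get_obs()['tool_pos'],bot.get_obs()['tcp_rot'],onz('top',209,210,34))
E
```

```text
time: 38.35
tool_pos: [508.2, 156.1, 288.0]
tcp_rot: [-3.141, 0.002, 0.548]
contact_force: [0.2, -1.1, 0.0]
grip_width: 28.9
finger_force: 0.0
time: 39.18
tool_pos: [508.4, -60.0, 287.8]
tcp_rot: [-3.14, -0.0, 1.465]
contact_force: [0.2, 0.1, -0.4]
grip_width: 90.9
finger_force: 0.0
ball 209.0 209.0 9.5 [512.3 149.7  34. ]
[508.57601751 -58.51295402 287.94922997] [-3.14048067e+00 -3.70444147e-04  1.46314251e+00] [509.56238423 149.6495806   34.        ]
```

View pics/c10.png

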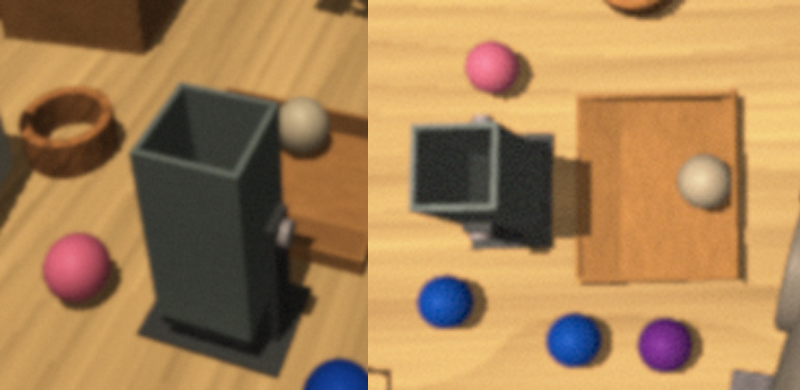

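The bin is upright and empty. Ball4 lies alone in the catch tray at (209,209).

```bash
python3 -m pendant '[[[0.01,0.695,-0.4],[0,0,0.09],1],[[0.01,0.695,-0.4],[0,0,0.09],1],[[0.01,0.695,-0.4],[0,0,0.09],1],[[0.01,0.695,-0.4],[0,0,0.09],1],[[0.01,0.695,-0.4],[0,0,0.09],1],[[0.01,0.695,-0.4],[0,0,0.09],1],[[0.01,0.695,-0.4],[0,0,0.09],1],[[0.01,0.695,-0.4],[0,0,0.09],1],[[0.01,0.695,0],[0,0,0.09],1],[[0,0.695,0],[0,0,0.09],1]]'
python3 -m pendant '[[[0,0,-0.4],[0,0,0],1],[[0,0,-0.7],[0,0,0],1],[[0,0,-0.8],[0,0,0],1],[[0,0,-0.8],[0,0,0],1],[[0,0,-0.8],[0,0,0],1],[[0,0,-0.6],[0,0,0],1],[[0,0,-0.4],[0,0,0],1],[[0,0,-0.3],[0,0,0],1],[[0,0,-0.2],[0,0,0],1],[[0,0,0],[0,0,0],1]]'
python3 -m pendant '[[[0,0,0],[0,0,0],-1],[[0,0,0],[0,0,0],-1],[[0,0,0],[0,0,0],-1],[[0,0,0],[0,0,0],-1],[[0,0,0],[0,0,0],-1],[[0,0,0],[0,0,0],-1],[[0,0,0],[0,0,0],-1],[[0,0,0],[0,0,0],-1],[[0,0,0],[0,0,0],-1],[[0,0,0],[0,0,0],-1]]'
```

```text
time: 40.12
tool_pos: [510.4, 151.8, 191.2]
tcp_rot: [-3.139, 0.0, 1.574]
contact_force: [0.3, 0.7, 0.8]
grip_width: 91.5
finger_force: 0.0
time: 40.95
tool_pos: [510.9, 150.2, 41.3]
tcp_rot: [-3.14, 0.0, 1.574]
contact_force: [-0.2, -0.2, 0.2]
grip_width: 91.7
finger_force: 0.0
time: 41.78
tool_pos: [511.7, 149.7, 42.4]
tcp_rot: [3.141, -0.0, 1.573]
contact_force: [-0.5, -0.4, 3.0]
grip_width: 59.0
finger_force: 30.0
```

```bash
python3 -m pendant '[[[0,0,0.2],[0,0,0],-1],[[0,0,0.4],[0,0,0],-1],[[0,0,0.5],[0,0,0],-1],[[0,0,0.6],[0,0,0],-1],[[0,0,0.6],[0,0,0],-1],[[0,0,0.6],[0,0,0],-1],[[0,0,0.6],[0,0,0],-1],[[0,0,0.5],[0,0,0],-1],[[0,0,0.4],[0,0,0],-1],[[0,0,0.3],[0,0,0],-1]]'
python3 -m pendant '[[[-0.016,-0.608,0],[0,0,-0.465],-1],[[-0.016,-0.608,0],[0,0,-0.465],-1],[[-0.016,-0.608,0],[0,0,-0.465],-1],[[-0.016,-0.608,0],[0,0,-0.465],-1],[[-0.016,-0.608,0],[0,0,-0.465],-1],[[-0.016,-0.608,0],[0,0,-0.465],-1],[[-0.016,-0.608,0],[0,0,-0.465],-1],[[-0.016,-0.608,0],[0,0,-0.465],-1],[[-0.016,-0.608,0],[0,0,-0.465],-1],[[-0.016,-0.608,0],[0,0,-0.465],-1]]'
python3 -m pendant '[[[-0.016,-0.608,0],[0,0,-0.465],-1],[[-0.016,-0.608,0],[0,0,-0.465],-1],[[-0.016,-0.608,0],[0,0,-0.465],-1],[[-0.016,-0.608,0],[0,0,-0.465],-1],[[-0.016,-0.608,0],[0,0,-0.465],-1],[[-0.016,-0.608,0],[0,0,-0.465],-1],[[-0.016,-0.608,0],[0,0,-0.465],-1],[[-0.016,-0.608,0],[0,0,-0.465],-1],[[-0.016,-0.608,0],[0,0,-0.465],-1],[[-0.016,-0.608,0],[0,0,-0.465],-1]]'
python3 -m pendant '[[[-0.016,-0.608,0],[0,0,-0.465],-1],[[-0.016,-0.608,0],[0,0,-0.465],-1],[[-0.016,-0.608,0],[0,0,-0.465],-1],[[-0.016,-0.608,0],[0,0,-0.465],-1],[[-0.016,-0.608,0],[0,0,-0.465],-1],[[-0.016,-0.608,0],[0,0,-0.465],-1],[[-0.016,-0.608,0],[0,0,-0.465],-1],[[-0.016,-0.608,0],[0,0,-0.465],-1],[[-0.016,-0.608,0],[0,0,-0.465],-1],[[-0.016,-0.608,0],[0,0,-0.465],-1]]'
python3 -m pendant '[[[0,0,-0.2],[0,0,0],-1],[[0,0,-0.3],[0,0,0],-1],[[0,0,0],[0,0,0],-1],[[0,0,0],[0,0,0],-1],[[0,0,0],[0,0,0],-1],[[0,0,0],[0,0,0],-1],[[0,0,0],[0,0,0],-1],[[0,0,0],[0,0,0],-1],[[0,0,0],[0,0,0],-1],[[0,0,0],[0,0,0],-1]]'
```

```text
time: 42.62
tool_pos: [511.7, 149.7, 184.5]
tcp_rot: [3.14, -0.0, 1.574]
contact_force: [-0.3, -0.0, -1.3]
grip_width: 58.8
finger_force: 30.0
time: 43.45
tool_pos: [506.3, -33.5, 183.0]
tcp_rot: [-3.141, 0.0, 1.013]
contact_force: [-0.3, -0.0, -0.5]
grip_width: 59.0
finger_force: 30.0
time: 44.28
tool_pos: [501.6, -215.8, 182.9]
tcp_rot: [-3.141, 0.001, 0.455]
contact_force: [0.8, 0.6, -0.9]
grip_width: 58.4
finger_force: 30.0
time: 45.12
tool_pos: [496.8, -398.1, 182.7]
tcp_rot: [-3.141, 0.001, -0.103]
contact_force: [0.6, -0.3, 0.4]
grip_width: 58.9
finger_force: 30.0
time: 45.95
tool_pos: [497.2, -397.5, 168.3]
tcp_rot: [3.141, -0.0, -0.1]
contact_force: [-0.6, 0.4, -0.8]
grip_width: 58.6
finger_force: 30.0
```

```bash
python3 -m pendant '[[[0,0,-0.3],[0,0,0],-1],[[0,0,-0.5],[0,0,0],-1],[[0,0,-0.5],[0,0,0],-1],[[0,0,-0.45],[0,0,0],-1],[[0,0,-0.3],[0,0,0],-1],[[0,0,-0.2],[0,0,0],-1],[[0,0,-0.1],[0,0,0],-1],[[0,0,-0.1],[0,0,0],-1],[[0,0,0],[0,0,0],-1],[[0,0,0],[0,0,0],-1]]'
python3 -m pendant '[[[0,0,0],[0,0,0],-1],[[0,0,0],[0,0,0],-1],[[0,0,0],[0,0,0],0.5],[[0,0,0],[0,0,0],0.5],[[0,0,0],[0,0,0],0.5],[[0,0,0],[0,0,0],0.5],[[0,0,0],[0,0,0],0.5],[[0,0,0.2],[0,0,0],0.5],[[0,0,0.4],[0,0,0],0.5],[[0,0,0.6],[0,0,0],0.5]]'
python3 -m pendant '[[[0,0,0.6],[0,0,0],0.5],[[0,0,0.6],[0,0,0],-1],[[0,0,0.6],[0,0,0],-1],[[-0.3,0,0.6],[0,0,0],-1],[[-0.6,0,0.4],[0,0,0],-1],[[-0.8,0,0],[0,0,0],-1],[[-0.8,0,0],[0,0,0],-1],[[-0.8,0,0],[0,0,0],-1],[[-0.8,0,0],[0,0,0],-1],[[-0.8,0,0],[0,0,0],-1]]'
python3 - <<'E'
from h import *
t=bot.capture('top');s=bot.capture('side');cv2.imwrite('pics/top11.png',t);cv2.imwrite('pics/side11.png',s)
a=cv2.resize(t[170:280,330:430],(400,440),interpolation=2);b=cv2.resize(s[100:210,260:360],(400,440),interpolation=2)
cv2.imwrite('pics/c11.png',np.hstack([a,b]))
print(bot.get_obs()['tool_pos'])
E
```

```text
time: 46.78
tool_pos: [497.3, -397.6, 95.4]
tcp_rot: [3.141, -0.001, -0.101]
contact_force: [-1.8, 0.6, 1.8]
grip_width: 59.3
finger_force: 30.0
time: 47.62
tool_pos: [496.6, -397.0, 130.4]
tcp_rot: [-3.14, 0.002, -0.101]
contact_force: [0.6, 0.1, 0.0]
grip_width: 68.4
finger_force: 0.0
time: 48.45
tool_pos: [349.2, -397.5, 216.0]
tcp_rot: [3.14, -0.001, -0.1]
contact_force: [-0.5, -0.6, 0.4]
grip_width: 13.6
finger_force: 0.0
[ 347.72091009 -397.6402896   216.12541337]
```

View pics/c11.png

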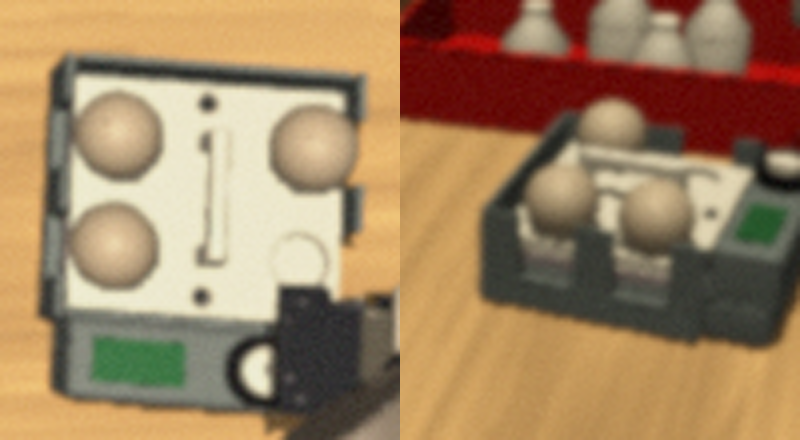

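All three balls sit in dimples, at crop (119,136), (115,246) and (313,148). Next is the button.

```bash
python3 -m pendant '[[[-0.03,0.4,0],[0,0,0],-1],[[0,0.6,0],[0,0,0],-1],[[0,0.4,0],[0,0,0],-1],[[0,0.15,-0.4],[0,0,0],-1],[[0,0,-0.6],[0,0,0],-1],[[0,0,-0.6],[0,0,0],-1],[[0,0,-0.6],[0,0,0],-1],[[0,0,-0.5],[0,0,0],-1],[[0,0,-0.3],[0,0,0],-1],[[0,0,0],[0,0,0],-1]]'
python3 - <<'E'
from h import *
for u,v in((119,136),(115,246),(313,148)): print(onz('top',330+(u+.5)/4-.5,170+(v+.5)/4-.5,85).round(1))
print(bot.get_obs()['tool_pos'])
E
```

```text
time: 49.38
tool_pos: [349.5, -350.4, 123.6]
tcp_rot: [-3.14, 0.001, -0.1]
contact_force: [-0.9, 1.3, 1.8]
grip_width: 0.4
finger_force: 0.8
[ 509.1 -267.1   85. ]
[ 434.3 -260.    85. ]
[ 497.  -397.7   85. ]
[ 349.47408829 -350.37085824  123.62767587]
```

```bash
python3 -m pendant '[[[-0.05,0,-0.06],[0,0,0],-1],[[0,0,-0.06],[0,0,0],-1],[[0,0,-0.06],[0,0,0],-1],[[0,0,0],[0,0,0],-1],[[0,0,0],[0,0,0],-1],[[0,0,0],[0,0,0],-1],[[0,0,0],[0,0,0],-1],[[0,0,0],[0,0,0],-1],[[0,0,0],[0,0,0],-1],[[0,0,0],[0,0,0],-1]]'
```

```text
time: 50.22
tool_pos: [348.0, -351.4, 119.4]
tcp_rot: [3.141, -0.001, -0.101]
contact_force: [2.4, -0.3, 3.9]
grip_width: 0.8
finger_force: 2.0
```

```bash
python3 -m pendant '[[[0,0,-0.05],[0,0,0],-1],[[0,0,-0.05],[0,0,0],-1],[[0,0,0],[0,0,0],-1],[[0,0,0],[0,0,0],-1],[[0,0,0],[0,0,0],-1],[[0,0,0],[0,0,0],-1],[[0,0,0],[0,0,0],-1],[[0,0,0],[0,0,0],-1],[[0,0,0],[0,0,0],-1],[[0,0,0],[0,0,0],-1]]'
python3 -m pendant '[[[0,0,-0.05],[0,0,0],-1],[[0,0,0],[0,0,0],-1],[[0,0,0],[0,0,0],-1],[[0,0,0],[0,0,0],-1],[[0,0,0],[0,0,0],-1],[[0,0,0],[0,0,0],-1],[[0,0,0],[0,0,0],-1],[[0,0,0],[0,0,0],-1],[[0,0,0],[0,0,0],-1],[[0,0,0],[0,0,0],-1]]'
```

```text
time: 51.05
tool_pos: [348.1, -351.5, 118.0]
tcp_rot: [3.14, -0.001, -0.1]
contact_force: [-0.5, 3.3, 18.2]
grip_width: 0.5
finger_force: 9.8
time: 51.88
tool_pos: [348.1, -351.5, 117.7]
tcp_rot: [3.139, -0.002, -0.1]
contact_force: [-1.9, 6.7, 30.9]
grip_width: 0.2
finger_force: 15.6
```

The force pattern matches the button: about 4 N of spring over the travel, then a hard stop. I'll retract and do a final check.

```bash
python3 -m pendant '[[[0,0,0.2],[0,0,0],-1],[[0,0,0.4],[0,0,0],-1],[[0,0,0.6],[0,0,0],-1],[[0,0,0.8],[0,0,0],-1],[[0,0,0.8],[0,0,0],-1],[[0,0,0.8],[0,0,0],-1],[[-0.2,-0.6,0.4],[0,0,0],-1],[[-0.5,-0.8,0],[0,0,0],-1],[[-0.5,-0.8,0],[0,0,0],-1],[[-0.5,-0.8,0],[0,0,0],-1]]'
python3 - <<'E'
from h import *
t=bot.capture('top');s=bot.capture('side');cv2.imwrite('pics/top12.png',t)
a=cv2.resize(t[170:280,330:430],(400,440),interpolation=2);b=cv2.resize(s[100:210,290:390],(400,440),interpolation=2)
cv2.imwrite('pics/c12.png',np.hstack([a,b]))
E
```

```text
time: 52.72
tool_pos: [295.4, -441.2, 234.0]
tcp_rot: [-3.14, 0.002, -0.1]
contact_force: [-0.1, -0.3, -0.1]
grip_width: 0.5
finger_force: 0.0
```

View pics/c12.png

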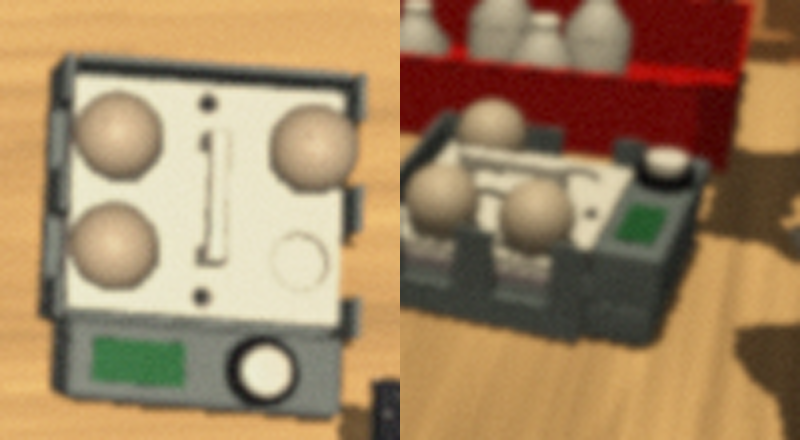

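The balls are unchanged in their dimples. The button stands clear of its collar and is released, at crop (263,370), and the arm is clear.

```bash
python3 -c "
from plant import bot
print(bot.close_job())"
```

```text
the job is handed in; nothing more can be done
None
```

I handed the job in at about 53 s: the tray is seated on both pegs, all three balls present (ball3 was absent) are in dimples, the bin is back upright and the button was pressed and released; hand-in returned no verdict, and I judged the press from the force pattern (light spring, then a hard stop at 31 N).

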